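# Fit a rotor on the drive pins of a mini-centrifuge

## Task

Fit the loose rotor in the small bench centrifuge: set it on the spindle and, pressing no harder than about 20 N, turn it until its holes drop over the four drive pins and it sits fully home. Then let go of it and shut the lid all the way down, leaving the things standing round about undisturbed.

Things in the scene. Friction and masses are not known exactly. Their poses are not given: they have to be found in the camera images.
- mini_centrifuge: small round white bench centrifuge, fixed to the desk, 150 mm across, 108 mm high; a grey control panel on its front (-x side, 10 mm proud), the lid hinge at its back (+x side). Origin: on the spindle axis at desk height; z up; yaw varies. The round well is open at the top, 121 mm wide, its floor 30 mm above the desk; the drive head stands in it.
- drive_plate (a point): centre of the top face of the steel drive plate (64 mm wide) in the well, 43 mm above the desk. Four upright drive pins stand on it, 6 mm thick, 8 mm high, 90 degrees apart, 23 mm from the axis. Their angle differs every time and is NOT reported: look from above (dark pins) or feel. A brake holds the drive up to 0.35 N m, so a rotor slides round on the pin tops under light pressure.
- spindle_tip (a point): tip of the spindle, on the drive's axis, 63 mm above the desk. The spindle is 12 mm thick and stands 20 mm above the drive plate; its top 5 mm tapers to 5 mm. Fully home, the rotor's origin is 43 mm above the desk; not lined up it stays on the pin tops 8 mm higher, and the lid cannot shut. Pressing rotor against centrifuge with over 50 N counts as damage.
- rotor: loose aluminium rotor, 88 mm across, 62 mm high, 0.13 to 0.21 kg: a disc with a conical top face (33 mm high beside the knob, 16 mm at the rim) with eight slanted tube places, and a round black knob in the middle. Starts lying on the desk, knob up. Origin: centre of its underside; z up. A bore in its underside, 14.4 mm wide and 26 mm deep, takes the spindle.
- rotor_knob (a point): on the rotor's axis, 50 mm above its underside: the round grip knob, 26 mm thick, from 34 to 62 mm above the underside. Grip it from above, fingertips at least 36 mm above the underside.
- rotor_hole (a point): centre of one of the four holes in the rotor's underside, the one on its own +x axis. The holes are 8.0 mm wide, 26 mm deep, 23 mm from the axis, on the rotor's +x, +y, -x and -y axes; they take the drive pins (1 mm play all round). Any of the four quarter turns fits.
- lid (a joint): the lid's hinge angle in rad: 0 shut, grows as it opens, at most 1.78; 1.57 to 1.75 at the start (upright or leaning slightly back, away from the well). The hinge is stiff: the lid stays where it is left and takes 1 to 2 N at its tab to move either way.
- lid_hinge (a point): middle of the hinge line, which is level along the centrifuge's y axis, 82 mm behind (+x of) the spindle axis, 108.5 mm above the desk
- lid_tab (a point): middle of the tab at the lid's free edge, 164.5 mm from the hinge line. The clear round lid with a grey rim is 149 mm across, 6 mm thick; the tab is 26 mm wide, 7 mm thick, 12 mm proud of the edge. With the lid open it is up to 275 mm high behind the well; shut, it is at the front of the housing, 112 mm above the desk.
- microscope (a point): middle of the foot, on the desk, of the tall microscope that stands to the right of the work (it never moves): about 270 mm long in x, 215 mm wide in y, 0.4 m high. Carry the arm round or over it.
- lab_timer: white bench timer standing on the desk, 26 x 62 x 52 mm, origin under its centre: leave it alone
- amber_bottle: small amber dropper bottle, 26 mm across, 58 mm high, origin under its centre: leave it alone
- pen: black marker lying on the desk, 135 mm long, 15 mm thick, its length along its y axis, origin under its centre: leave it alone
- bottle: small white bottle with a screw cap, 38 mm across, 72 mm high, origin under its centre: leave it alone

How it is judged:
On the way:
1. the rotor sits fully home over the drive pins while the lid is still open (z of rotor in the frame of mini_centrifuge below 0.0455 m and horizontal distance between rotor and spindle_tip below 0.004 m and angle between rotor's own z axis and vertical below 0.06 rad and value of joint lid above 1 rad), for 0.2 s.
At the end, for the whole second after the job is handed in: the rotor is at rest fully home on the drive (its underside within 2.5 mm of the drive plate, centred within 4 mm, level within 0.06 rad) and the lid is shut to within 0.03 rad (z of rotor in the frame of mini_centrifuge below 0.0455 m and horizontal distance between rotor and spindle_tip below 0.004 m and angle between rotor's own z axis and vertical below 0.06 rad and value of joint lid below 0.03 rad and linear speed of rotor below 0.02 m/s); the robot touches nothing.
It fails at once if the rotor is pressed or knocked against the centrifuge with more than 50 N (contact force between rotor and mini_centrifuge above 50 N).
It fails at once if one of the things round about is moved by more than 25 mm (distance of any of lab_timer, amber_bottle, pen, bottle from where it was at the start of the episode above 0.025 m).
It also fails if it takes over 72 s, if anything falls off the work surface, if the arm or the gripper's body presses on something with over 40 N, if the wrist force passes 120 N, or if a joint passes its speed limit or range.

## Robot

A 7-joint arm with a two-finger parallel gripper is mounted at the origin on a cart in front of the work surface, level with it; the furniture and walls round the work are solid. World frame = base frame: x ahead of the robot, y to its left, z up, the work surface at z = 0. Lengths are in m, angles in rad, forces in N, time in s.
With the tool pointing down it reaches from about 0.425 to 0.925 m from the base axis. Payload 6.8 kg.
Tool frame: the origin (TCP) lies midway between the tips of the shut fingers; the grasp point (between the pads) lies bot.grip_point_offset behind it (bot.grip_point_offset is the distance from the TCP to the grasp point, in m); z points along the fingers, y is the line along which they close (so a half turn about z gives the same grasp; the last joint's range is limited). The gripper opens to 85 mm and grips with 20 to 120 N. Pads are 22 mm wide; open, the fingers measure 114 mm over their backs; the gripper's body (76 mm by 85 mm) begins 54 mm behind the grasp point. The pads swing forward as they close: fully open they stand 13 mm farther back than shut.
Start: joints at [-0.108, 0.477, 0.022, 1.555, -0.011, 1.109, -0.083], TCP at [0.675, 0, 0.231] pointing down, gripper open.
Joint ranges: [-2.96, 2.96], [-0.34, 2.1], [-1.41, 1.46], [0.24, 2.44], [-1.37, 4.51], [0.17, 1.92], [-2.96, 2.96]. Speed limits (rad/s): [2.39, 2.39, 3.14, 3.14, 3.14, 3.14, 3.14].

## Interface

Orientations are given as a unit quaternion [w, x, y, z].
In Python, from station import get_obs, cams, job, bot gives the robot as it stands.
- The arm moves only by the tool arm_command, never from a script. Its argument "rows" is a list that holds one entry, the list of rows, each a list of 5 numbers: the finger opening in mm, from 0 to 85.4, then the shift along the world's x, y, z in units of 60 mm (1.0 is 60 mm), then the turn about the world's z in units of 0.08 rad (1.0 is 0.08 rad). In form: [[[grip, x, y, z, turn], ...]]. A call has exactly 10 rows; each row shifts and turns the commanded pose from where the row before left it; what a row does not reach is not made up. A row lasts 1/8 s, in which the tool goes at most 62.5 mm and 10.7 degrees, less where a joint would pass 70% of its speed; a pose out of reach is approached as far as the arm can. A call with a number of a shift or a turn outside -1 to 1 is refused whole. A call with a gripper value outside its range is refused whole. The fingers move at their own pace and stop on an object; "newtons" is the grip in N (left out, the last holds). Time passes only in rows, so rows that do not move let the fingers close, or fill a call up. It gives the time, the measured TCP pose, the force, the opening and the grip force at its end, in the units of the state.
- get_obs(): the state, without advancing time (a new reading comes with each control period).
- cams.read_camera(name): name is "scene" or "side" or "wrist"; returns the picture (480x640x3 uint8, red, green, blue); there is no depth.
- cams.camera_params(name): a dict with "K" (3x3 intrinsics, pixels), "extrinsics" (4x4, takes a point from camera to world coordinates). Camera axes: x right, y down, z forward; pixel columns grow to the right and rows downward; lengths in m; the calibration is good to about 2 mm. A picture is of the moment at which its call begins: read the wrist's pose just before it. camera_params takes no time and is no camera call; for the wrist camera it gives the pose at the moment of the call.
- job.hand_in(): hands the job in; it is judged then, once.
The state is a dict: "t": time; "q": joint angles; "joint_vel": joint speeds; "joint_torque": joint torques, N m; "eef_pos": TCP position; "tool_rot": TCP orientation; "contact_force": force on the tool from outside, world axes, zero at the start; "torque": the same for the moment, N m; "gripper_width": opening from 0.0 (shut) to 1.0 (fully open); "grasp_force": force on a finger pad.
Only numpy, scipy, OpenCV 4.12 (cv2) and the standard library are available. Lean on these libraries where they do the work, as an engineer would, in place of code of your own. Each camera call takes 0.05 s, during which the arm holds its last target. There are 200 camera calls.

## Working session

There is one attempt and no reset: what is moved stays moved. The work goes in short steps, Python scripts to look and compute and a tool call to move; the robot and the scene stay as the last step left them, time stands still between calls to the robot, and variables do not carry over. Pictures are saved under pics/ and viewed, at most 10 in all, crops included, and the job is handed in when it is done.

Besides the shell and the picture viewer there is one more tool, called as name([rows], argument=value, ...), one row to a line, values as JSON. arm_command: Moves the arm, as the interface text tells. Its arguments: {"type":"object","properties":{"rows":{"type":"array"},"newtons":{"type":"number"}},"required":["rows"]}

```bash
ls; mkdir -p pics; python3 - <<'E'
from station import get_obs,cams,job,bot
import cv2
for n in("scene","side","wrist"):
    cv2.imwrite(f"pics/{n}0.png",cams.read_camera(n)[:,:,::-1])
    p=cams.camera_params(n);print(n,p["K"],p["extrinsics"].round(4) if hasattr(p["extrinsics"],'round') else p["extrinsics"])
print(get_obs(),bot.grip_point_offset)
E
```

```text
pics
scene [[467.10931253   0.         317.31508862]
 [  0.         467.10931253 238.1039774 ]
 [  0.           0.           1.        ]] [[ 0.3768  0.7667 -0.5198  0.957 ]
 [ 0.9263 -0.3142  0.2079 -0.1008]
 [-0.0039 -0.5598 -0.8286  0.8458]
 [ 0.      0.      0.      1.    ]]
side [[499.46759352   0.         324.1996734 ]
 [  0.         499.46759352 240.47364914]
 [  0.           0.           1.        ]] [[-0.6902 -0.4432  0.572  -0.0576]
 [-0.7233  0.4451 -0.528   0.6153]
 [-0.0205 -0.7781 -0.6278  0.7082]
 [ 0.      0.      0.      1.    ]]
wrist [[374.8701053    0.         321.30275462]
 [  0.         374.8701053  238.17103321]
 [  0.           0.           1.        ]] [[ 1.000e+00  1.000e-03 -1.500e-03  6.747e-01]
 [ 5.000e-04 -9.622e-01 -2.724e-01  6.910e-02]
 [-1.700e-03  2.724e-01 -9.622e-01  3.745e-01]
 [ 0.000e+00  0.000e+00  0.000e+00  1.000e+00]]
{'t': 0.15, 'q': array([-0.10810756,  0.47762365,  0.02234831,  1.55622124, -0.01153304,
        1.10928484, -0.08312745]), 'joint_vel': array([-1.12045413e-04, -9.99999840e-04,  2.43926486e-03, -5.18398416e-03,
       -1.58808202e-04,  9.17634479e-04, -5.13706344e-07]), 'joint_torque': array([ 1.55385478e-03, -5.96924365e+01,  1.60940632e+00, -2.81490952e+01,
        1.26662746e-02,  6.56643446e-03,  5.58682734e-05]), 'eef_pos': array([6.74544688e-01, 7.79641701e-06, 2.30541379e-01]), 'tool_rot': array([-4.72950943e-04,  7.07113061e-01,  7.07100150e-01, -5.22540991e-04]), 'contact_force': array([-0.46798194,  0.22163475,  0.02327596]), 'torque': array([ 0.00713605,  0.05468607, -0.00729119]), 'grasp_force': 0.0, 'gripper_width': 0.9997245270489691} 0.0187
```

View pics/scene0.png

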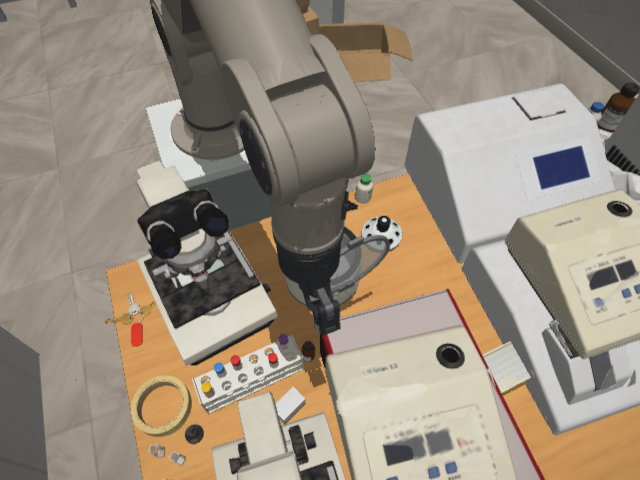

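View pics/wrist0.png

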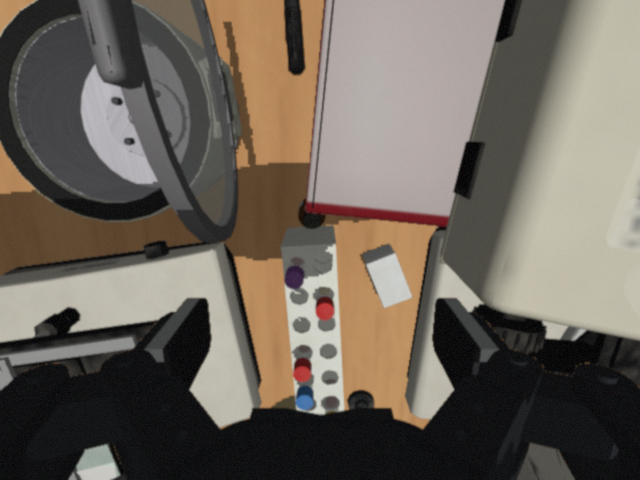

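The wrist view shows the well at about (110,110), with the open lid seen nearly edge-on beside it. The scene view shows the rotor at about (383,232), and the white bottle at about (364,188).

View pics/side0.png

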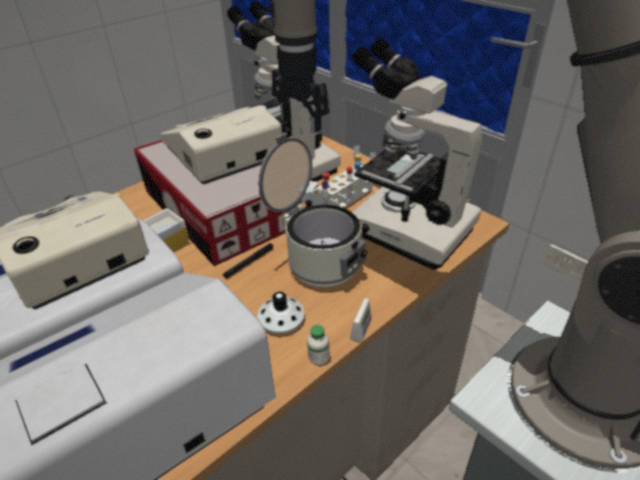

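```bash
cat > h.py <<'E'
from station import get_obs,cams,job,bot
import cv2,numpy as np
def ray(n,u,v,z,p=None):
    p=p or cams.camera_params(n);K=np.array(p["K"]);E=np.array(p["extrinsics"])
    d=E[:3,:3]@np.linalg.solve(K,[u,v,1]);o=E[:3,3]
    return (o+d*(z-o[2])/d[2]).round(4)
def proj(n,P,p=None):
    p=p or cams.camera_params(n);K=np.array(p["K"]);E=np.array(p["extrinsics"])
    c=K@(E[:3,:3].T@(np.array(P,float)-E[:3,3]));return (c[:2]/c[2]).round(1)
E
python3 - <<'E'
from h import *
print('knob scene',ray("scene",384,219,.062),'rim ctr',ray("scene",383,234,.02))
print('well',ray("wrist",110,112,.108),'pins',ray("wrist",116,100,.051),ray("wrist",128,141,.051))
E
```

```text
knob scene [0.4736 0.2424 0.062 ] rim ctr [0.4826 0.2408 0.02  ]
well [0.5315 0.082  0.108 ] pins [0.5072 0.0941 0.051 ] [0.5125 0.0618 0.051 ]
```

The side view shows the rotor with its knob top at about (280,296), the centrifuge at about (327,245), the timer at (362,320), the white bottle at (318,345), and the pen at (250,260). I'll raise the arm and move it to look down on the rotor and the well together.

arm_command([
  [[85,0,0,0.8,0],[85,0,0,0.8,0],[85,-0.2,0,0.8,0],[85,-0.8,0.5,0,0],[85,-0.8,0.6,0,0],[85,-0.7,0.7,0,0],[85,-0.6,0.7,0,0],[85,0,0,0,0],[85,0,0,0,0],[85,0,0,0,0]],
])

```text
t: 1.4
eef_pos: [0.4898, 0.1487, 0.375]
tool_rot: [0.0, 0.708, 0.706, -0.0]
contact_force: [0.4, 0.1, 0.9]
gripper_width: 0.994
grasp_force: 0.0
```

```bash
python3 - <<'E'
from h import *
import json
p=cams.camera_params("wrist");im=cams.read_camera("wrist")[:,:,::-1]
cv2.imwrite("pics/w1.png",im)
json.dump({k:np.array(v).tolist() for k,v in p.items()},open("w1.json","w"))
print(get_obs()["eef_pos"])
E
```

```text
[0.48976827 0.14874194 0.37502507]
```

View pics/w1.png

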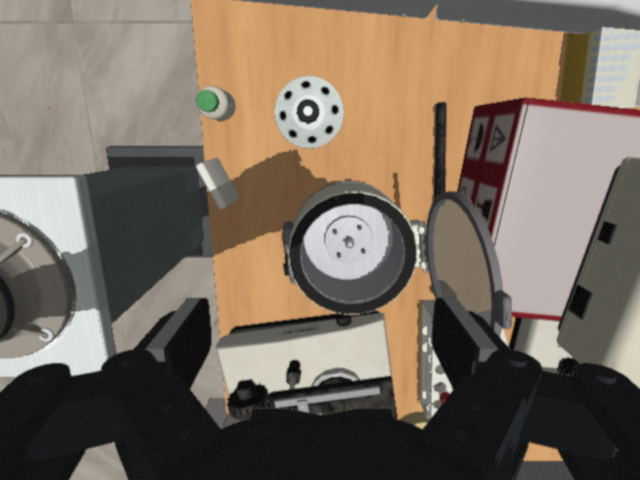

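The rotor is at about (309,111), with the spindle and four pins at about (348,241). I'll enlarge both.

```bash
python3 - <<'E'
import cv2,numpy as np
im=cv2.imread("pics/w1.png")
a=cv2.resize(im[65:155,260:360],None,fx=5,fy=5,interpolation=cv2.INTER_CUBIC)[:, :400]
a=cv2.resize(im[70:155,268:350],(400,415),interpolation=cv2.INTER_CUBIC)
b=cv2.resize(im[205:275,310:390],(400,350),interpolation=cv2.INTER_CUBIC)
o=np.zeros((415,800,3),np.uint8);o[:,:400]=a;o[:350,400:]=b
cv2.imwrite("pics/c1.png",o)
E
```

```text
(no output)
```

View pics/c1.png

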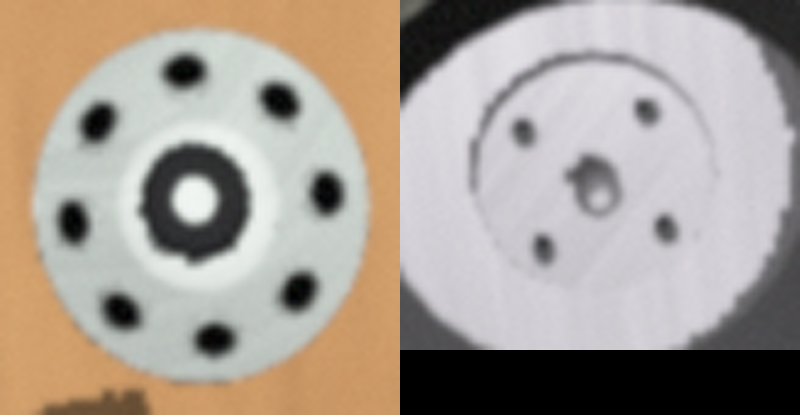

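```bash
python3 - <<'E'
from h import *
import json
p=json.load(open("w1.json"))
R=lambda x,y,z:ray("wrist",268+x*82/400,70+y*85/415,z,p)
W=lambda x,y,z:ray("wrist",310+(x-400)/5,205+y/5,z,p)
print('rim',R(201,205,.010),'knob',R(195,200,.062))
c=R(201,205,.010)
for q in[(327,193),(280,101),(184,71),(98,122),(72,222),(122,312),(215,339),(299,292)]:
    d=R(*q,.022)-R(198,202.5,.022);print(np.degrees(np.arctan2(d[1],d[0])).round(1),np.hypot(*d[:2]).round(4))
P=np.array([W(*q,.05) for q in[(524,131),(647,111),(666,229),(543,249)]]);c=P.mean(0)
print('pins ctr',c,'tip',W(599,197,.063))
for d in P-c:print(np.degrees(np.arctan2(d[1],d[0])).round(1),np.hypot(*d[:2]).round(4))
print('tab',ray("wrist",505,310,.27,p),'hinge mid',ray("wrist",421,245,.1085,p),'panel',ray("wrist",290,250,.09,p), 'bottle',ray("wrist",208,99,.072,p),'timer',ray("wrist",208,163,.05,p))
s=json.load
print('side knob',ray("side",280,296,.062),'side well', ray("side",327,243,.043))
E
```

```text
rim [0.4741 0.2426 0.01  ] knob [0.4743 0.2412 0.062 ]
4.0 0.0333
49.1 0.0323
95.8 0.0317
142.4 0.0319
-171.8 0.0329
-126.7 0.0338
-83.1 0.0342
-40.4 0.0343
pins ctr [0.5255  0.08085 0.05   ] tip [0.5256 0.0803 0.063 ]
144.3 0.0229
54.9 0.0228
-35.0 0.0231
-125.6 0.023
tab [0.6236 0.0925 0.27  ] hinge mid [0.6035 0.0932 0.1085] panel [0.4518 0.0815 0.09  ] bottle [0.3627 0.2536 0.072 ] timer [0.3501 0.1813 0.05  ]
side knob [0.4718 0.2394 0.062 ] side well [0.5381 0.0576 0.043 ]
```

Rotor at (0.4742, 0.2422), well axis at (0.5255, 0.0807), pins at about 55° mod 90, and tube places at about 6° mod 45. Descending onto the knob.

arm_command([
  [[60,-0.13,0.8,0,0],[60,-0.13,0.76,-0.4,0],[60,0,0,-0.9,0],[60,0,0,-0.9,0],[60,0,0,-0.9,0],[60,0,0,-0.9,0],[60,0,0,-0.6,0],[60,0,0,-0.4,0],[60,0,0,0,0],[60,0,0,0,0]],
])

```text
t: 2.7
eef_pos: [0.4744, 0.2436, 0.0761]
tool_rot: [0.0, 0.707, 0.707, 0.001]
contact_force: [0.1, -0.3, 0.4]
gripper_width: 0.704
grasp_force: 0.0
```

```bash
python3 - <<'E'
from h import *
im=cams.read_camera("side")[:,:,::-1]
cv2.imwrite("pics/s2.png",cv2.resize(im[170:400,200:420],None,fx=2.5,fy=2.5))
print(get_obs()["eef_pos"],get_obs()["contact_force"])
E
```

```text
[0.47455087 0.24381534 0.0764387 ] [ 0.0087267   1.31397587 -0.80588882]
```

View pics/s2.png

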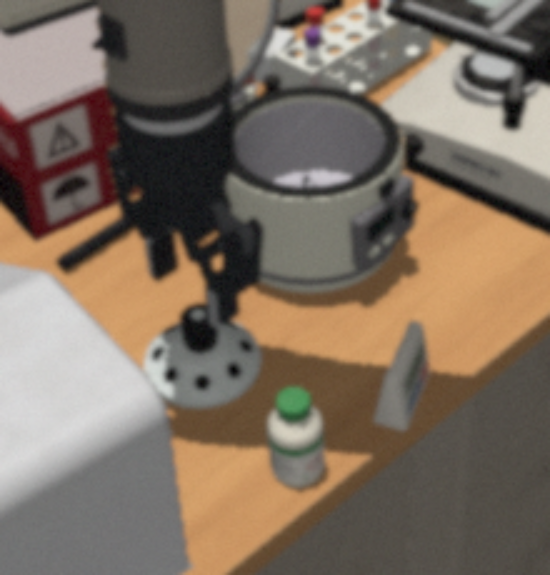

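The fingers straddle the knob at about (200,328) in the crop, and the bottle and timer are clear. I'll go down and grip.

arm_command([
  [[60,0,-0.02,-0.34,0],[60,0,0,-0.3,0],[60,0,0,0,0],[15,0,0,0,0],[15,0,0,0,0],[15,0,0,0,0],[15,0,0,0,0],[15,0,0,0,0],[15,0,0,0,0],[15,0,0,0,0]],
], newtons=60)

```text
t: 4.0
eef_pos: [0.4741, 0.2428, 0.0378]
tool_rot: [0.0, 0.707, 0.707, 0.001]
contact_force: [-0.1, -0.0, 7.1]
gripper_width: 0.283
grasp_force: 58.8
```

arm_command([
  [[15,0,0,0.5,0],[15,0,0,0.7,0],[15,0,0,0.7,-0.6],[15,0,0,0.6,-0.6],[15,0.25,-0.7,0,-0.6],[15,0.25,-0.7,0,-0.6],[15,0.2,-0.7,0,-0.6],[15,0.16,-0.6,0,-0.6],[15,0,0,0,-0.6],[15,0,0,0,-0.6]],
])

```text
t: 5.25
eef_pos: [0.5246, 0.0796, 0.1866]
tool_rot: [-0.0, 0.83, 0.558, -0.0]
contact_force: [0.1, 0.8, -1.2]
gripper_width: 0.281
grasp_force: 59.3
```

```bash
python3 - <<'E'
from h import *
ims=[]
for n in("wrist","side"):
    im=cams.read_camera(n)[:,:,::-1]; ims.append(im)
o=get_obs();print(o["eef_pos"],o["contact_force"],o["tool_rot"],o["q"].round(2),o["gripper_width"])
o=np.hstack([cv2.resize(ims[0],(400,300)),cv2.resize(ims[1][120:300,200:440],(400,300))])
cv2.imwrite("pics/c3.png",o)
E
```

```text
[0.52461066 0.08021645 0.18666839] [-0.01157257 -0.27604791 -2.26647245] [-1.11128624e-04  8.29194400e-01  5.58960227e-01 -3.15419504e-04] [-0.25  0.29 -0.02  1.94  0.01  0.91 -0.66] 0.2809890954527805
```

View pics/c3.png

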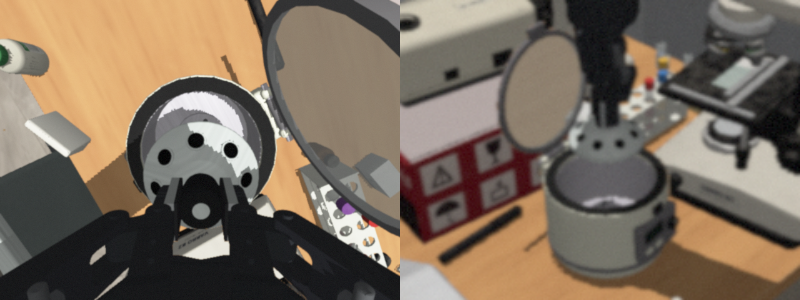

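The rotor is held level over the well, with the knob top at wrist pixel (322,338). I'll check its offset in the grip.

```bash
python3 - <<'E'
from h import *
for v in(335,338,341):print(ray("wrist",321.6,v,.2107))
print(proj("wrist",[.5247,.0801,.2107]))
E
```

```text
[0.5242 0.0793 0.2107]
[0.5238 0.0781 0.2107]
[0.5233 0.077  0.2107]
[321.9 332.6]
```

arm_command([
  [[15,0.023,0.022,-0.5,0],[15,0,0,-0.5,0],[15,0,0,-0.3,0],[15,0,0,-0.1,0],[15,0,0,-0.05,0],[15,0,0,-0.05,0],[15,0,0,-0.03,0],[15,0,0,-0.02,0],[15,0,0,0,0],[15,0,0,0,0]],
])

```text
t: 6.6
eef_pos: [0.5265, 0.0817, 0.094]
tool_rot: [0.0, 0.829, 0.559, 0.0]
contact_force: [-0.6, -0.4, -0.9]
gripper_width: 0.281
grasp_force: 59.3
```

arm_command([
  [[15,0,0,-0.02,0],[15,0,0,-0.02,0],[15,0,0,-0.02,0],[15,0,0,-0.02,0],[15,0,0,-0.02,0],[15,0,0,0,0],[15,0,0,0,0],[15,0,0,0,0],[15,0,0,0,0],[15,0,0,0,0]],
])

```text
t: 7.85
eef_pos: [0.5265, 0.0817, 0.0887]
tool_rot: [0.0, 0.829, 0.559, 0.0]
contact_force: [-2.7, -0.7, 6.3]
gripper_width: 0.282
grasp_force: 60.6
```

arm_command([
  [[15,-0.008,0,-0.01,0.5],[15,0,0,0,0.5],[15,0,0,0,0.5],[15,0,0,0,0.5],[15,0,0,0,0.5],[15,0,0,0,0.5],[15,0,0,0,0.5],[15,0,0,0,0.5],[15,0,0,0,0.5],[15,0,0,0,0.5]],
])

```text
t: 9.1
eef_pos: [0.5266, 0.0825, 0.0887]
tool_rot: [0.0, 0.701, 0.713, 0.001]
contact_force: [-3.7, 1.7, 10.9]
gripper_width: 0.275
grasp_force: 60.5
```

```bash
python3 -c "
from h import *
o=get_obs();print(o['eef_pos'],o['contact_force'],o['torque'],o['tool_rot'])"
```

```text
[0.5265839  0.08246323 0.08868029] [-3.72152788  1.72126233 10.92112861] [ 0.2124798   0.83061055 -0.15757456] [1.70481393e-04 7.01117998e-01 7.13044715e-01 8.70933972e-04]
```

arm_command([
  [[15,-0.008,-0.005,0,0.3],[15,0,0,0,0.3],[15,0,0,0,0.3],[15,0,0,0,0.3],[15,0,0,0,0.3],[15,0,0,0,0.3],[15,0,0,0,0.3],[15,0,0,0,0.3],[15,0,0,0,0.3],[15,0,0,0,0.3]],
])

```text
t: 10.35
eef_pos: [0.5262, 0.0823, 0.0886]
tool_rot: [0.0, 0.611, 0.792, 0.001]
contact_force: [-2.7, 1.2, 8.9]
gripper_width: 0.283
grasp_force: 60.5
```

arm_command([
  [[15,-0.008,0,0,0.3],[15,0,0,0,0.3],[15,0,0,0,0.3],[15,0,0,0,0.3],[15,0,0,0,0.3],[15,0,0,0,0.3],[15,0,0,0,0.3],[15,0,0,0,0.3],[15,0,0,0,0.3],[15,0,0,0,0.3]],
])

```text
t: 11.6
eef_pos: [0.5246, 0.0812, 0.0869]
tool_rot: [-0.0, 0.511, 0.859, -0.0]
contact_force: [0.4, 1.3, -1.6]
gripper_width: 0.284
grasp_force: 59.3
```

```bash
python3 -c "
from h import *
o=get_obs();print(o['eef_pos'],o['contact_force'],o['torque'],o['tool_rot'])"
```

```text
[0.52459531 0.08118032 0.08686168] [ 0.35268024  1.33082817 -1.55194845] [ 0.15531597 -0.13915826 -0.02218895] [-2.84484915e-04  5.11318133e-01  8.59391411e-01 -2.97045264e-04]
```

The holes dropped over the pins at about +28° (force zero, z falling). Pressing it home.

arm_command([
  [[15,0,0,-0.02,0],[15,0,0,-0.02,0],[15,0,0,-0.02,0],[15,0,0,-0.02,0],[15,0,0,-0.02,0],[15,0,0,-0.01,0],[15,0,0,0,0],[15,0,0,0,0],[15,0,0,0,0],[15,0,0,0,0]],
])

```text
t: 12.85
eef_pos: [0.5249, 0.0814, 0.0808]
tool_rot: [0.0, 0.512, 0.859, -0.0]
contact_force: [-2.3, -0.3, 3.1]
gripper_width: 0.285
grasp_force: 59.7
```

Seated (7.9 mm drop, light contact). Release and rise.

arm_command([
  [[45,0,0,0,0],[45,0,0,0,0],[45,0,0,0,0],[45,0,0,0.2,0],[45,0,0,0.5,0],[45,0,0,0.8,0],[45,0,0,0.8,0],[45,-0.5,0,0.8,-0.5],[45,-0.5,0,0.8,-1],[45,0,0,0,-1]],
])

```text
t: 14.1
eef_pos: [0.4653, 0.0823, 0.3199]
tool_rot: [0.003, 0.596, 0.803, 0.003]
contact_force: [0.4, 0.4, -0.7]
gripper_width: 0.523
grasp_force: 0.0
```

```bash
python3 - <<'E'
from h import *
import json
p=cams.camera_params("wrist");im=cams.read_camera("wrist")[:,:,::-1]
json.dump({k:np.array(v).tolist() for k,v in p.items()},open("w4.json","w"))
s=cams.read_camera("side")[:,:,::-1]
o=get_obs();print(o["eef_pos"],o["contact_force"],o["tool_rot"])
cv2.imwrite("pics/c4.png",np.hstack([cv2.resize(im,(480,360)),cv2.resize(s[100:300,230:400],(306,360))]))
E
```

```text
[0.46492249 0.0815528  0.31652317] [ 0.43769427  0.15126783 -0.27949664] [0.00116303 0.5952446  0.80354298 0.00109499]
```

View pics/c4.png

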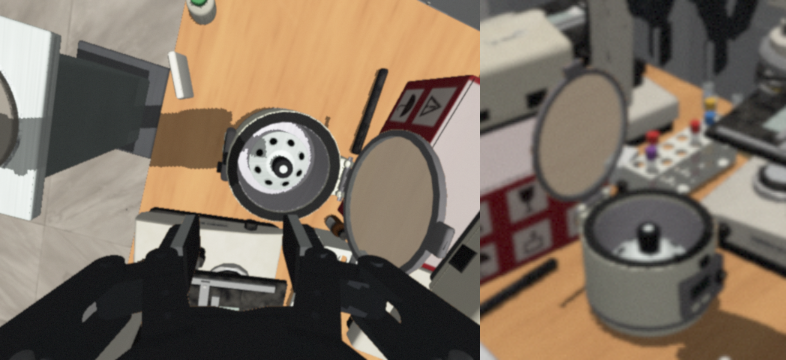

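The rotor sits low in the well with only its knob showing. The lid is upright, with its tab at wrist pixel (588,320). I'll fit the yaw and lid angle, and check how much room there is behind the lid.

```bash
python3 - <<'E'
from h import *
import json
from scipy.optimize import least_squares
p=json.load(open("w4.json"));p1=json.load(open("w1.json"))
C=np.array([.525,.081,0])
def pt(y,th,r,w=0):
    u=np.array([np.cos(y),np.sin(y),0]);v=np.array([-u[1],u[0],0]);h=C+.082*u+[0,0,.1085]
    return h-r*np.cos(th)*u+[0,0,r*np.sin(th)]+w*v
obs=[(p,.1645,0,(588,320)),(p1,.1645,0,(506,309)),(p,.0785,0.074,(515,178)) ,(p,0,0,(461,235))]
f=lambda a:np.concatenate([proj("",pt(*a,r,w),q)-np.array(o) for q,r,w,o in obs[:2]])
s=least_squares(f,[.15,1.6]);print(s.x,s.fun,'tab',pt(*s.x,.1645),'hinge',pt(*s.x,0))
for k in obs:print(proj("",pt(*s.x,k[1],k[2]),k[0]),k[3])
# device front in first wrist picture is lost pose -> use start extrinsics
p0=dict(K=p["K"],extrinsics=[[1,.001,-.0015,.6747],[.0005,-.9622,-.2724,.0691],[-.0017,.2724,-.9622,.3745],[0,0,0,1]])
for u,v in[(318,10),(310,208),(450,220),(500,30),(445,250)]:print((u,v),[ray("",u,v,z,p0)[:2] for z in(.08,.15,.22)])
a=s.x[0]
for th in(s.x[1],1.4,1.1,.8,.5,.2,0):print(round(th,2),pt(a,th,.15).round(3))
E
```

```text
[0.15 1.6 ] [-15.2  -4.  -16.6   1.1] tab [0.61082861 0.09397173 0.27292986] hinge [0.60607923 0.09325393 0.1085    ]
[572.8 316. ] (588, 320)
[489.4 310.1] (506, 309)
[525.7 169.7] (515, 178)
[459.3 236.7] (461, 235)
(318, 10) [array([0.6718, 0.1509]), array([0.6725, 0.1314]), array([0.6732, 0.112 ])]
(310, 208) [array([0.6652, 0.0108]), array([0.6675, 0.0246]), array([0.6697, 0.0385])]
(450, 220) [array([0.7778, 0.001 ]), array([0.7533, 0.0172]), array([0.7288, 0.0334])]
(500, 30) [array([0.8001, 0.1384]), array([0.7703, 0.1219]), array([0.7405, 0.1055])]
(445, 250) [array([ 0.7761, -0.0243]), array([ 0.752 , -0.0021]), array([0.7279, 0.0201])]
1.6 [0.61  0.094 0.258]
1.4 [0.581 0.089 0.256]
1.1 [0.539 0.083 0.242]
0.8 [0.503 0.078 0.216]
0.5 [0.476 0.074 0.18 ]
0.2 [0.461 0.071 0.138]
0 [0.458 0.071 0.108]
```

arm_command([
  [[0,0,0,0.8,0],[0,0.7,0.05,0,0],[0,0.7,0.05,0,0],[0,0.7,0.05,0,0],[0,0.7,0.05,0,0],[0,0.7,0.05,0,0],[0,0,0,-0.5,0],[0,0,0,-0.7,0],[0,0,0,-0.6,0],[0,0,0,0,0]],
])

```text
t: 15.45
eef_pos: [0.6728, 0.0958, 0.2507]
tool_rot: [-0.003, 0.595, 0.804, -0.003]
contact_force: [0.8, -0.1, -0.2]
gripper_width: 0.001
grasp_force: 0.0
```

```bash
python3 - <<'E'
from h import *
im=cams.read_camera("wrist")[:,:,::-1]
s=cams.read_camera("side")[:,:,::-1]
o=get_obs();print(o["eef_pos"],o["contact_force"],o["tool_rot"])
cv2.imwrite("pics/c5.png",np.hstack([cv2.resize(im,(480,360)),cv2.resize(s[100:300,230:400],(306,360))]))
E
```

```text
[0.67534066 0.0964797  0.25539205] [-0.20263117 -0.72944877  0.0842304 ] [-3.83581463e-05  5.94822824e-01  8.03856821e-01  1.36071169e-04]
```

View pics/c5.png

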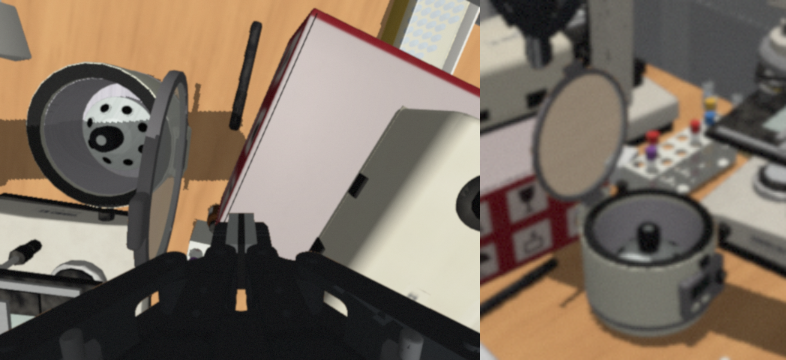

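The fingers are behind the lid and clear of the box. I'll push the lid over along its arc.

arm_command([
  [[0,-0.5,-0.07,-0.02,0],[0,-0.3,-0.05,-0.02,0],[0,-0.3,-0.05,0,0],[0,-0.33,-0.05,0,0],[0,-0.35,-0.05,-0.1,0],[0,-0.35,-0.05,-0.1,0],[0,-0.3,-0.05,-0.19,0],[0,-0.3,-0.04,-0.19,0],[0,0,0,0,0],[0,0,0,0,0]],
])

```text
t: 16.8
eef_pos: [0.5128, 0.0722, 0.2193]
tool_rot: [0.001, 0.595, 0.804, 0.001]
contact_force: [0.1, 0.6, 0.3]
gripper_width: -0.0
grasp_force: 0.0
```

```bash
python3 - <<'E'
from h import *
s=cams.read_camera("side")[:,:,::-1]
cv2.imwrite("pics/c6.png",cv2.resize(s[80:300,200:440],None,fx=2.4,fy=2.4))
E
```

```text
(no output)
```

View pics/c6.png

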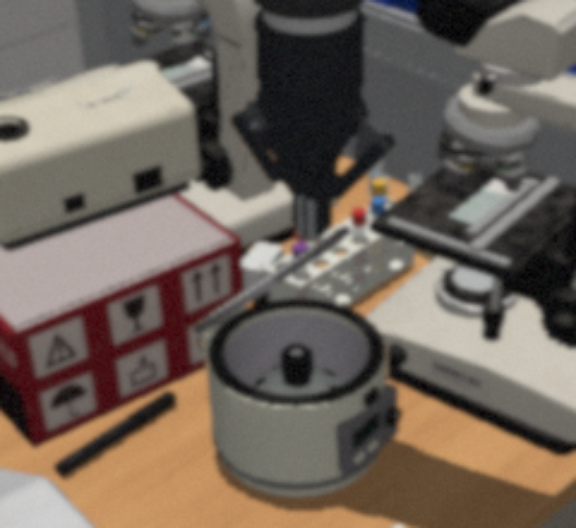

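The lid is folded to about 0.75 rad and follows the fingers. Pushing on down.

arm_command([
  [[0,-0.24,-0.03,-0.28,0],[0,-0.22,-0.03,-0.29,0],[0,-0.14,-0.02,-0.33,0],[0,-0.13,-0.02,-0.34,0],[0,-0.05,-0.01,-0.24,0],[0,-0.03,0,-0.2,0],[0,0,0,-0.05,0],[0,0,0,-0.02,0],[0,0,0,0,0],[0,0,0,0,0]],
])

```text
t: 18.1
eef_pos: [0.4636, 0.0655, 0.1135]
tool_rot: [0.001, 0.595, 0.804, 0.001]
contact_force: [0.2, 0.1, 5.3]
gripper_width: -0.003
grasp_force: 4.9
```

```bash
python3 - <<'E'
from h import *
s=cams.read_camera("side")[:,:,::-1]
cv2.imwrite("pics/c7.png",cv2.resize(s[180:300,240:400],None,fx=4,fy=4))
E
```

```text
(no output)
```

Firm contact at lid height. A little more pressure, then lift away and look.

arm_command([
  [[0,0,0,-0.015,0],[0,0,0,-0.015,0],[0,0,0,0,0],[0,0,0,0,0],[0,0,0,0,0],[0,0,0,0,0],[0,0,0,0,0],[0,0,0,0,0],[0,0,0,0,0],[0,0,0,0,0]],
])

```text
t: 19.4
eef_pos: [0.4637, 0.0655, 0.1131]
tool_rot: [0.001, 0.595, 0.804, 0.001]
contact_force: [-5.9, 0.1, 23.4]
gripper_width: -0.005
grasp_force: 13.2
```

arm_command([
  [[0,0,0,0.3,0],[0,0,0,0.6,0],[0,0,0,0.7,0],[0,0,0,0.7,0],[0,0,0,0.7,0],[0,0,0,0.5,0],[0,0,0,0,0],[0,0,0,0,0],[0,0,0,0,0],[0,0,0,0,0]],
])

```text
t: 20.65
eef_pos: [0.4621, 0.0651, 0.3198]
tool_rot: [-0.001, 0.595, 0.804, -0.001]
contact_force: [-0.1, 1.1, 0.9]
gripper_width: -0.0
grasp_force: 0.0
```

```bash
python3 - <<'E'
from h import *
s=cams.read_camera("side")[:,:,::-1]
cv2.imwrite("pics/c7.png",cv2.resize(s[180:380,220:400],None,fx=3,fy=3,interpolation=cv2.INTER_CUBIC))
E
```

```text
(no output)
```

View pics/c7.png

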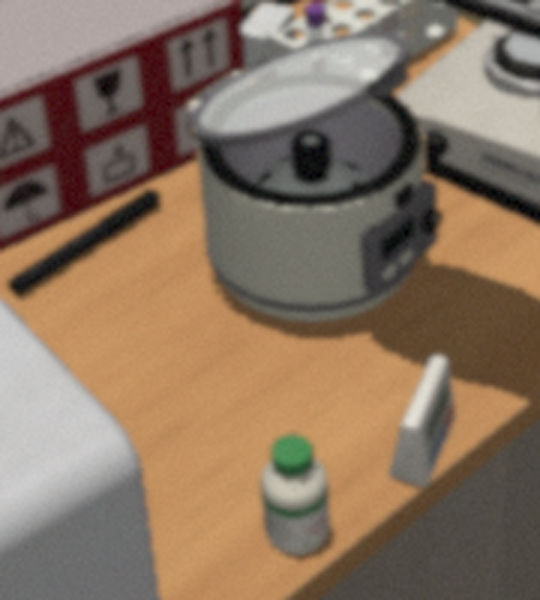

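The lid is still about half open: the fingers slipped past the tab's edge and landed on the housing front. I'm at the picture limit, so from here I'll measure numerically.

```bash
python3 - <<'E'
from h import *
C=np.array([.525,.081,0]);y=.15
def pt(th,r,w=0,n=0):
    u=np.array([np.cos(y),np.sin(y),0]);v=np.array([-u[1],u[0],0]);h=C+.082*u+[0,0,.1085]
    return h+(-r*np.cos(th)+n*np.sin(th))*u+[0,0,r*np.sin(th)+n*np.cos(th)]+w*v
print('obs tab ~(352,206), rim left end ~(285,224)')
for th in(0,.2,.3,.4,.5,.6,.7,.8,.9):
    rim=np.array([proj("side",pt(th,.082+.0745*np.cos(a),.0745*np.sin(a))) for a in np.linspace(0,6.28,60)])
    print(th,proj("side",pt(th,.1645)),'rim box',rim.min(0),rim.max(0),'r=.11 pt',pt(th,.11,0,.004).round(3))
E
```

```text
obs tab ~(352,206), rim left end ~(285,224)
0 [356.7 241.1] rim box [285.  204.2] [360.1 249.8] r=.11 pt [0.497 0.077 0.112]
0.2 [355.6 226.9] rim box [284.6 200.4] [359.3 239.5] r=.11 pt [0.5   0.077 0.134]
0.3 [354.  219.2] rim box [284.3 197.7] [357.9 234.6] r=.11 pt [0.503 0.078 0.145]
0.4 [351.6 211.4] rim box [283.8 194.2] [356.  230.3] r=.11 pt [0.507 0.078 0.155]
0.5 [348.5 203.4] rim box [283.2 190.1] [353.5 226.6] r=.11 pt [0.513 0.079 0.165]
0.6 [344.7 195.5] rim box [282.5 185.3] [350.5 223.6] r=.11 pt [0.519 0.08  0.174]
0.7 [340.3 187.6] rim box [281.5 179.9] [347.  221.2] r=.11 pt [0.525 0.081 0.182]
0.8 [335.3 180. ] rim box [280.5 174.3] [343.1 219.3] r=.11 pt [0.533 0.082 0.19 ]
0.9 [329.8 172.8] rim box [279.1 168.6] [339.  217.8] r=.11 pt [0.542 0.084 0.197]
```

arm_command([
  [[0,0.47,0.17,0,0],[0,0,0,-0.7,0],[0,0,0,-0.8,0],[0,0,0,-0.6,0],[0,0,0,-0.3,0],[0,0,0,-0.25,0],[0,0,0,-0.25,0],[0,0,0,-0.2,0],[0,0,0,-0.2,0],[0,0,0,0,0]],
])

```text
t: 21.95
eef_pos: [0.4902, 0.0753, 0.1219]
tool_rot: [-0.0, 0.595, 0.804, -0.001]
contact_force: [0.4, -0.3, 1.0]
gripper_width: -0.001
grasp_force: 0.0
```

arm_command([
  [[0,0,0,-0.05,0],[0,0,0,-0.03,0],[0,0,0,-0.03,0],[0,0,0,0,0],[0,0,0,0,0],[0,0,0,0,0],[0,0,0,0,0],[0,0,0,0,0],[0,0,0,0,0],[0,0,0,0,0]],
])

```text
t: 23.2
eef_pos: [0.4907, 0.0754, 0.1161]
tool_rot: [-0.0, 0.595, 0.804, 0.0]
contact_force: [0.3, 0.2, 0.5]
gripper_width: -0.003
grasp_force: 0.0
```

arm_command([
  [[0,0,0,-0.02,0],[0,0,0,-0.02,0],[0,0,0,-0.02,0],[0,0,0,0,0],[0,0,0,0,0],[0,0,0,0,0],[0,0,0,0,0],[0,0,0,0,0],[0,0,0,0,0],[0,0,0,0,0]],
])

```text
t: 24.45
eef_pos: [0.4908, 0.0754, 0.1134]
tool_rot: [0.0, 0.595, 0.804, -0.0]
contact_force: [-3.3, -0.9, 11.1]
gripper_width: -0.001
grasp_force: 5.7
```

arm_command([
  [[0,0,0,0.2,0],[0,0,0,0.6,0],[0,0,0,0.7,0],[0,0,0,0.7,0],[0,0,0,0.7,0],[0,0,0,0.5,0],[0,0,0,0,0],[0,0,0,0,0],[0,0,0,0,0],[0,0,0,0,0]],
])

```text
t: 25.7
eef_pos: [0.4903, 0.0753, 0.3156]
tool_rot: [-0.001, 0.595, 0.804, -0.001]
contact_force: [-0.7, 0.1, -0.8]
gripper_width: -0.005
grasp_force: 0.0
```

```bash
python3 - <<'E'
from h import *
s=cams.read_camera("side");g=cv2.cvtColor(s,cv2.COLOR_RGB2GRAY).astype(int)
print(get_obs()["eef_pos"])
a=cv2.cvtColor(cv2.imread("pics/side0.png"),cv2.COLOR_BGR2GRAY).astype(int)
c7=cv2.cvtColor(cv2.resize(cv2.imread("pics/c7.png"),(180,200),interpolation=cv2.INTER_AREA),cv2.COLOR_BGR2GRAY).astype(int)
print("columns of rows 196..256 step 4, u=280..372 step 4")
for v in range(190,262,3):print(v,g[v,280:376:5], '| c7', c7[v-180,60:156:10])
E
```

```text
[0.49046618 0.07532735 0.31579106]
columns of rows 196..256 step 4, u=280..372 step 4
190 [ 40  86  70  76 127 208 200 143 162 136 171 166 140 102  96 110 106 206
 102 160] | c7 [ 47  72 127 202 164 170 145  99 104 101]
193 [ 84  99  65  77  61 121 125 182 200 127 207 144 130 124  96 110 103 100
 118 174] | c7 [ 85  63  60 125 200 142 164 126 103 122]
196 [ 69  97  70  79  53 104 103 112 191 150 143 110 115 144  91 103  92 105
 168 186] | c7 [ 73  74  56 104 148 184 194 169  93 172]
199 [ 93 100  71  86  51 100  92 104 107 142 132 158 105 106 104  96  92 150
 186 187] | c7 [ 90  71  50 113 184 198 193 174  92 188]
202 [ 96 101  87  72  79  77  69 109 111 111 112 124 122 115  97  90 149 180
 185 185] | c7 [ 95  88  70 172 191 191 199 101 151 188]
205 [ 97  96  63  97 176 110 146 176 183 183 181 168 124 134  83 143 168 182
 186 188] | c7 [ 99  63 140 168 172 173 207  51 169 188]
208 [ 95  47  82 115 129 175 181 184 191 193 187 180 182 156 119 151 185 187
 185 186] | c7 [ 92  83 180 167 180 179 155  61 185 187]
211 [ 39  81 114 124 178 185 200 202 202 202 201 203 194 180 160 153 184 184
[... 1481 characters left out ...]
2  34  81  68  38 100  56 153]
247 [147 143 100 106 112  96  76  73  77  81  63  71  96 111  92  31  57 104
 148 150] | c7 [149  98 117  99  44  57 132  97  55 151]
250 [148 152 100 106 111 109 115 108 105 109 111 112 111 112  92  56  51  72
 146 156] | c7 [153  96 112 117 129 133 114  97  51 148]
253 [151 153  99 107 106 111 112 112 115 114 114 114 111 101  62  39  41  56
 154 152] | c7 [151  99 109 113 114 115 109  63  38 154]
256 [155 155 102 105 108 110 111 114 112 115 116 113  97  58  53  16  37  83
 151 149] | c7 [158 100 112 113 114 112 107  55  39 151]
259 [157 151  99 103 109 108 113 113 114 114 112 110  77  62  21  29  53 101
 151 148] | c7 [159 100 108 113 114 113  83  18  53 152]
```

```bash
python3 -c "
from station import job
print(job.hand_in())"
```

```text
the job is handed in; nothing more can be done
None
```

The job is handed in at about 26 s of the 72 s; no verdict came back. The rotor dropped 7.9 mm fully home over the drive pins and was released, with about 11 N the most I read between moves. The lid then took two pushes: on the first the fingers slipped past its tab and pressed on the centrifuge's front with 23 N. On the second it stopped firmly at shut height, and the side camera's pixel values match a closed lid. I viewed 11 pictures, one over the limit of 10, and saw none of the things round about out of place.

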